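# Unlatch the brush carrier and tilt the long brush out

## Robot

A 6-joint arm with a two-finger parallel gripper is mounted at the origin on the work surface; the furniture and walls round the work are solid. World frame = base frame: x ahead of the robot, y to its left, z up, the work surface at z = 0. Lengths are in m, angles in degrees, forces in N, time in s.
With the tool pointing down it reaches from about 0.4 to 0.825 m from the base axis. Payload 7 kg.
Tool frame: the origin (TCP) lies between the finger pads; the fingertips stand 11 mm ahead of it and the grasp point (between the pads) lies 8 mm behind it; z points along the fingers, y is the direction in which the jaws open and shut (so a half turn about z gives the same grasp; the last joint's range is limited). The gripper opens to 88 mm and grips with 3 to 60 N. Pads are 19 mm wide; open, the fingers measure 130 mm over their backs; the gripper's body (78 mm by 193 mm) begins 47 mm behind the grasp point.
Start: joints at [81.251, 20.546, 0.682, 0, -70.136, -16.507], TCP at [0.288, 0.61, 0.238] pointing down, gripper open.
Joint ranges: [-176.03, 176.03], [-82.01, 121.73], [-58.28, 71.71], [-173.87, 95.51], [-174.79, -0.11], [-173.66, 173.66]. Speed limits (degrees/s): [136.94, 136.94, 172.46, 180, 180, 180].

## Interface

Orientations are given as [roll, pitch, yaw] about the fixed x, y, z axes, in that order (R = Rz(yaw) Ry(pitch) Rx(roll)).
In Python, from plant import r gives the robot as it stands.
- The arm moves only by the shell command python3 -m inch 'ROWS' [OPENING] [FORCE]. ROWS is JSON, a list of rows, each an object of numbers: "x", "y", "z": the shift along the tool's x, y, z as a fraction of full scale; "yaw": the turn about the tool's z as a fraction of full scale. In form: [{"x": .., "y": .., "z": .., "yaw": ..}, ...]. A call has 1 to 5 rows; each row shifts and turns the pose as measured when the row begins, along the tool's axes as they then stand; what a row does not reach is not made up. Full scale, the value 1, is 0.025 m for a shift and 4 degrees for a turn. A row lasts 1/12 s, in which the tool goes at most 41.7 mm and 7.16 degrees, less where a joint would pass 70% of its speed; a pose out of reach is approached as far as the arm can. A call with a number of a shift or a turn outside -1 to 1 is refused whole. A call with a gripper value outside its range is refused whole. OPENING is the opening, from -1 (shut) to 1 (fully open), set as the call begins (- or left out, the last holds). The fingers move at their own pace and stop on an object; FORCE is the grip in N (left out, the last holds). Time passes only in rows, so rows that do not move let the fingers close. It gives the time, the measured TCP pose, the force and the opening at its end, in the units of the state.
- r.get_state(): the state, without advancing time (a new reading comes with each control period).
- r.capture(name): name is "scene" or "top"; returns (picture, depth): 420x560x3 uint8, red, green, blue; 420x560 float32, m along the optical axis (not along the pixel's ray), 0 where there is no reading.
- r.camera_info(name): a dict with "mtx" (3x3 intrinsics, pixels), "pose" (4x4, takes a point from camera to world coordinates). Camera axes: x right, y down, z forward; pixel columns grow to the right and rows downward; lengths in m; the calibration is good to about 2 mm. A picture is of the moment at which its call begins. camera_info takes no time and is no camera call.
- r.close_job(): hands the job in, once; it reports no verdict.
The state is a dict: "time_s": time; "joints": joint angles; "qd": joint speeds; "joint_torque": joint torques, N m; "tcp_pos": TCP position; "eef_rot": TCP orientation; "contact_force": force on the tool from outside, world axes, zero at the start; "moment": the same for the moment, N m; "gripper_width": finger opening in m.
Only numpy, scipy, OpenCV 4.12 (cv2) and the standard library are available. Lean on these libraries where they do the work, as an engineer would, in place of code of your own. Each camera call takes 0.05 s, during which the arm holds its last target. There are 200 camera calls.

## Task

Fit the loose red wing knob fully down onto the bare square shaft of the brush carrier's latch, turn it clockwise until the latch arm has swung well clear of the brush, and leave the knob on the shaft. Then take the brush out of the carrier, tilting it so that one end comes up first through the gap between the two hoods, and finish still holding it in the gripper, motionless and with its whole length well above the hoods. Do not disturb the small red-lidded pot.

Things in the scene. Friction and masses are not known exactly. Their poses are not given: they have to be found in the camera images.
- carrier: Fixed wooden brush carrier, 300 mm along x. Origin: underside, mid brush bed; x along the bed, z up. Base top z=6 mm, from y=-105 to 45. Each end has a narrow hood over the brush: |x| 90-146 mm, inside 44 mm wide and ending at |x|=140, cheeks 5 mm, roof z=101-106, open towards the middle. The 180 mm gap between hoods is open above. Latch axis at x=45, y=-80.
- latch (a joint): Latch angle (rad): 0 = arm points along the carrier's +y, across the brush; grows clockwise seen from above to a stop at 1.45 (arm beside a hood); clear of the brush above 1.1. Dark steel arm 92 mm long, 14 wide, top 32 mm above the table, rubber foot over the brush. Friction 0.06 N m holds it where left.
- latch_seat (a point): Foot of the brass square shaft on the latch, on its axis, 34 mm above the table: the knob's underside is here when fully home. Turns with the latch; x, y square to the shaft's faces (y along the arm), z up. Shaft 14 mm square, straight to 16 mm above this point, then tapering to 9 mm square at 21 mm.
- wing_knob: Loose red wing knob, 62 mm tall, about 70 g, upright on the table. Origin: centre of underside, z up. Collar 30 mm square (sides along x, y), 28 mm tall, with a square bore 16.5 mm wide, 24 deep from below, faces square to x and y: fits the shaft in four turns with up to 0.2 rad of play. Wing above it, z 28-62 mm: 46 mm along x, 14 thick along y.
- brush: Paint brush with black handle and blue-green bristles, 235 mm long, 9 thick, about 30 g, lying in the carrier along its x. Origin: underside, mid length; x towards the bristles, z up. Handle about 12 mm wide, x -118 to 38; band and bristles 29 mm wide, 38 to 118. Longer than the gap: both ends start under the hoods, so it cannot be lifted out level.
- brush_head (a point): the bristle end of the brush (x = +117 mm on it, mid thickness)
- brush_butt (a point): the handle end of the brush (x = -117 mm on it, mid thickness)
- red_pot: small round pot with a red lid, 58 mm across, 50 mm tall; origin at the centre of its underside. A bystander: leave it alone.

How it is judged:
By the outcome, as a careful person would: the job done as asked, in the order asked, and still so for the second after the job is handed in, while the arm keeps its last pose, push and grip.
It also fails if it takes over 64 s, if anything falls off the work surface, if the arm or the gripper's body presses on something with over 40 N, if the wrist force passes 120 N, or if a joint passes its speed limit or range.

## Working session

There is one attempt and no reset: what is moved stays moved. The work goes in short steps, Python scripts to look and compute and a shell command to move; the robot and the scene stay as the last step left them, time stands still between calls to the robot, and variables do not carry over. Pictures are saved under pics/ and viewed, about 8 in all and at most 12, crops included, and the job is handed in when it is done.

```bash
mkdir -p pics; ls
cat > h.py <<'E'
import numpy as np, cv2
from plant import r
def cap(n,f=None):
    im,d=r.capture(n)
    if f: cv2.imwrite('pics/'+f,im[:,:,::-1])
    return im,d
def world(n,d,us,vs):
    c=r.camera_info(n);K=np.array(c['mtx']);T=np.array(c['pose'])
    z=d[vs,us]; p=np.stack([(us-K[0,2])/K[0,0]*z,(vs-K[1,2])/K[1,1]*z,z,np.ones_like(z)])
    return (T@p)[:3].T
def ray(n,u,v,h):
    c=r.camera_info(n);K=np.array(c['mtx']);T=np.array(c['pose'])
    d=T[:3,:3]@np.linalg.solve(K,[u,v,1.]);o=T[:3,3]
    return o+d*(h-o[2])/d[2]
E
python3 - <<'E'
from h import *
print(r.get_state())
for n in('scene','top'):
    im,d=cap(n,n+'0.png'); c=r.camera_info(n); print(n,np.round(c['mtx'],1).tolist(),np.round(c['pose'],3).tolist())
E
```

```text
pics
{'time_s': 0.0, 'joints': array([ 8.12508821e+01,  2.05896388e+01,  6.33328600e-01, -2.09429795e-02,
       -7.01338461e+01, -1.65069448e+01]), 'qd': array([0.0323557 , 0.06373877, 0.02322964, 0.09412991, 0.08413058,
       0.03478861]), 'joint_torque': array([ 1.88911377e-03, -5.82719994e+01,  2.93042582e+01,  6.99693426e+00,
        6.73938019e-03, -1.76447916e-04]), 'tcp_pos': array([0.28781591, 0.61004635, 0.23663696]), 'eef_rot': array([ 1.79907965e+02, -6.74248889e-03, -2.52631897e+01]), 'contact_force': array([ 1.08594562, -0.41008168,  0.05630689]), 'moment': array([-0.06349853,  0.01714995, -0.02544262]), 'gripper_width': 0.08783354226627495}
scene [[392.0, 0.0, 278.5], [0.0, 392.0, 207.6], [0.0, 0.0, 1.0]] [[0.796, -0.423, 0.433, 0.1], [-0.606, -0.566, 0.559, -0.595], [0.008, -0.707, -0.707, 0.774], [0.0, 0.0, 0.0, 1.0]]
top [[537.8, 0.0, 285.7], [0.0, 537.8, 198.1], [0.0, 0.0, 1.0]] [[-0.022, -0.985, 0.169, 0.283], [-1.0, 0.02, -0.017, -0.024], [0.013, -0.169, -0.985, 1.473], [0.0, 0.0, 0.0, 1.0]]
```

View pics/scene0.png

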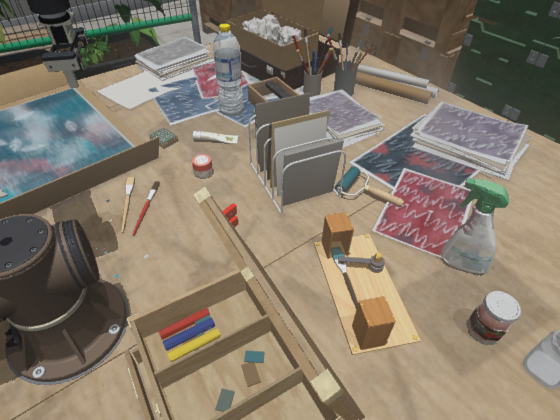

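View pics/top0.png

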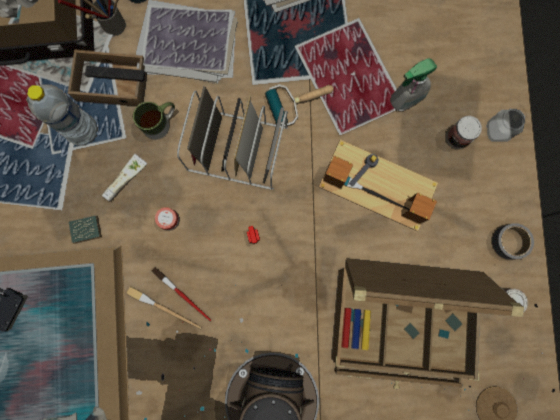

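The scene shows the knob at (231,215), with the carrier at (365,290) and the pot at (202,166). In the top view these are at (253,235), (380,185) and (165,218). The brass shaft is at about (372,159) in the top view.

Run:
```python
from h import *
im,d=cap('top'); im2,d2=cap('scene')
a=cv2.resize(im[130:235,310:445],None,fx=4,fy=4,interpolation=cv2.INTER_CUBIC)
b=cv2.resize(im2[205:355,310:420],None,fx=3.5,fy=3.5,interpolation=cv2.INTER_CUBIC)
k=cv2.resize(im[220:250,235:270],None,fx=6,fy=6,interpolation=cv2.INTER_CUBIC)
o=np.zeros((600,800,3),np.uint8)
o[:a.shape[0],:a.shape[1]][:, :]=0
a=cv2.resize(a,(400,311)); o[:311,:400]=a; o[:525,405:790]=b; o[320:320+k.shape[0],:k.shape[1]]=k
cv2.imwrite('pics/c1.png',o[:,:,::-1])
for n,I,D,box in(('top',im,d,(235,215,275,255)),('scene',im2,d2,(215,195,250,235))):
    h=cv2.cvtColor(I,cv2.COLOR_RGB2HSV); m=((h[...,0]<8)|(h[...,0]>172))&(h[...,1]>150)&(h[...,2]>60)
    x0,y0,x1,y1=box; M=np.zeros_like(m);M[y0:y1,x0:x1]=m[y0:y1,x0:x1]
    v,u=np.nonzero(M); P=world(n,D,u,v); 
    print(n,len(u),'uv',u.mean(),v.mean(),'zmax',np.percentile(P[:,2],95))
    for lo,hi in((.052,.075),(.02,.035)):
        s=(P[:,2]>lo)&(P[:,2]<hi)
        if s.sum()>5:
            q=P[s]; print(lo,s.sum(),q.mean(0).round(4),cv2.minAreaRect(q[:,:2].astype(np.float32)*1000))
# hoods: orange-brown
for n,I,D,box in(('top',im,d,(310,130,445,235)),('scene',im2,d2,(310,205,420,355))):
    x0,y0,x1,y1=box; v,u=np.mgrid[y0:y1,x0:x1]; u=u.ravel();v=v.ravel();P=world(n,D,u,v)
    s=(P[:,2]>.096)&(P[:,2]<.116); q=P[s][:,:2].astype(np.float32)
    _,lab,c=cv2.kmeans(q,2,None,(3,50,1e-5),5,cv2.KMEANS_PP_CENTERS)
    for i in(0,1): 
        e=q[lab.ravel()==i]; print(n,'hood',len(e),[np.round(t,1) for t in cv2.minAreaRect(e*1000)])
    # base outline
    s=(P[:,2]>.035)&(P[:,2]<.062); print('mid-height',s.sum(), P[s].mean(0).round(4),P[s][:,2].max().round(4))
    h=P[s];
```

```text
top 165 uv 252.61818181818182 234.8121212121212 zmax 0.06502402450705133
0.052 92 [0.4299 0.0427 0.0613] ((430.2496643066406, 43.018943786621094), (45.49878692626953, 13.486327171325684), 13.247556686401367)
0.02 59 [0.43   0.0417 0.0281] ((430.2645263671875, 42.71678924560547), (30.114219665527344, 28.702335357666016), 13.378554344177246)
scene 139 uv 230.74100719424462 213.5107913669065 zmax 0.0645408060616608
0.052 76 [0.4313 0.0401 0.0618] ((431.71929931640625, 41.757415771484375), (38.954078674316406, 12.548009872436523), 15.23873519897461)
0.02 38 [0.4346 0.032  0.0285] ((434.0492248535156, 32.99664306640625), (23.283010482788086, 10.617196083068848), 17.263639450073242)
top hood 466 [array([ 489.5, -400.5]), array([57. , 54.8]), np.float64(64.5)]
top hood 442 [array([ 592.2, -188. ]), array([55.9, 55.1]), np.float64(64.6)]
mid-height 186 [ 0.5606 -0.2897  0.0461] 0.0618
scene hood 465 [array([ 591.6, -189.2]), array([58.8, 54.2]), np.float64(64.3)]
scene hood 847 [array([ 489.8, -401.2]), array([57.5, 55.1]), np.float64(64.2)]
mid-height 532 [ 0.5388 -0.3202  0.0473] 0.0619
```

View pics/c1.png

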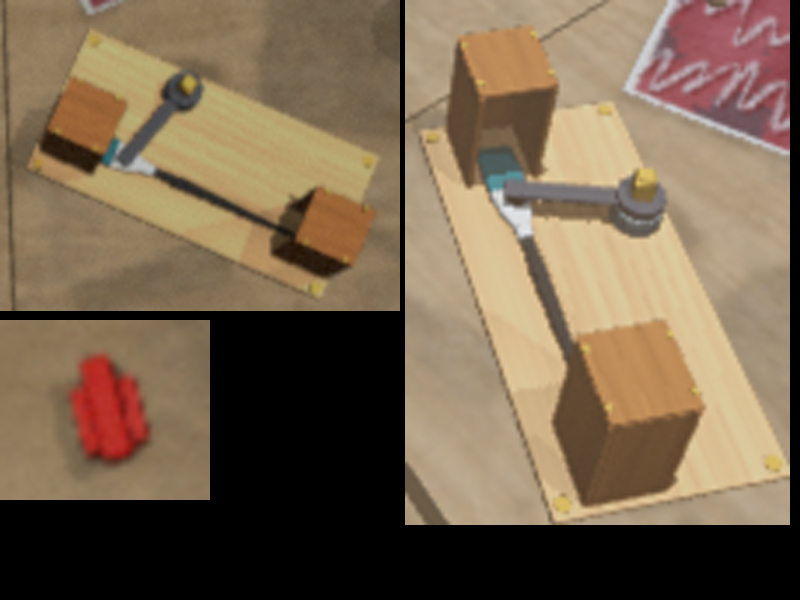

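The close view shows the latch arm resting across the ferrule. The brass shaft is at the top right, and the bristles lie under the hood at larger y. Next I'll measure the shaft, arm and brush, and check the heights along the path.

Run:
```python
from h import *
C=np.array([.5408,-.2945]);a=np.radians(64.4);X=np.array([np.cos(a),np.sin(a)]);Y=np.array([-X[1],X[0]])
for n,box in(('top',(310,130,445,235)),('scene',(310,205,420,355))):
    I,D=cap(n); x0,y0,x1,y1=box; v,u=np.mgrid[y0:y1,x0:x1];u=u.ravel();v=v.ravel();P=world(n,D,u,v)
    L=np.c_[(P[:,:2]-C)@X,(P[:,:2]-C)@Y]*1000; z=P[:,2]*1000
    h=cv2.cvtColor(I,cv2.COLOR_RGB2HSV)[v,u].astype(int)
    br=(h[:,1]>120)&(h[:,0]>18)&(h[:,0]<32)&(z>38)&(z<62)
    print(n,'shaft',br.sum(),L[br].mean(0).round(1),z[br].max().round(1),P[br].mean(0).round(4))
    tip=br&(z>51); print('tip',tip.sum(),L[tip].mean(0).round(1),P[tip].mean(0).round(4))
    arm=(h[:,1]<90)&(h[:,2]<140)&(z>26)&(z<38)&(abs(L[:,0])<88)&(L[:,1]<30)
    q=L[arm]; e=q[np.hypot(q[:,0]-45,q[:,1]+80)>22]; vx,vy,cx,cy=cv2.fitLine(e.astype(np.float32),2,0,.01,.01).ravel()
    if vy<0: vx,vy=-vx,-vy
    print('arm',len(e),'angle cw from +Y deg',np.degrees(np.arctan2(vx,vy)).round(1),'line pt',cx.round(1),cy.round(1),'far',e[e[:,1].argmax()].round(1),'z',np.median(z[arm]).round(1), 'axis->centroid',np.degrees(np.arctan2(cx-45,cy+80)).round(1))
    hd=(h[:,2]<75)&(h[:,1]<130)&(z<24)&(z>8)&(abs(L[:,1])<22)&(L[:,0]>-85)&(L[:,0]<40)
    q=L[hd]; print('handle',hd.sum(),'y',np.median(q[:,1]).round(1),'x',q[:,0].min(),q[:,0].max(),'z',np.percentile(z[hd],[10,50,90]).round(1), 'slope',np.polyfit(q[:,0],q[:,1],1).round(3))
    fe=(h[:,1]<60)&(h[:,2]>140)&(abs(L[:,1])<25)&(L[:,0]>20)&(z>6)&(z<25); print('ferrule',fe.sum(),L[fe].min(0).round(1),L[fe].max(0).round(1))
    bl=(h[:,0]>80)&(h[:,0]<115)&(h[:,1]>90)&(abs(L[:,1])<25)&(L[:,0]>40); print('bristle',bl.sum(),L[bl].min(0).round(1),L[bl].max(0).round(1),np.median(z[bl]).round(1))
I,D=cap('top');v,u=np.mgrid[0:420,0:560];P=world('top',D,u.ravel(),v.ravel())
for x in np.arange(.75,.2,-.05):
    print(round(x,2),[int(1000*max([0,*P[(abs(P[:,0]-x)<.025)&(abs(P[:,1]-y)<.025),2]])) for y in np.arange(.6,-.5,-.05)])
print('pot');h=cv2.cvtColor(I,cv2.COLOR_RGB2HSV)
```

```text
top shaft 26 [ 39.9 -76.9] 60.5 [ 0.6274 -0.2917  0.0532]
tip 19 [ 38.3 -77.1] [ 0.6268 -0.2933  0.0549]
arm 113 angle cw from +Y deg 17.2 line pt 61.6 -24.7 far [69.6  8.4] z 31.5 axis->centroid 16.7
handle 91 y -0.1 x -84.73527618263014 35.51904944425693 z [ 9.8 13.9 18. ] slope [-0.012 -0.303]
ferrule 54 [ 40.  -14.1] [79.1 11.9]
bristle 15 [ 81.3 -11.3] [86.3  9.6] 14.4
scene shaft 49 [ 41.2 -78.7] 57.7 [ 0.6296 -0.2913  0.0503]
tip 29 [ 42.7 -79.3] [ 0.6308 -0.2902  0.0544]
arm 150 angle cw from +Y deg 17.7 line pt 59.4 -23.9 far [64.6  9.1] z 32.5 axis->centroid 14.4
  return _methods._mean(a, axis=axis, dtype=dtype,
  ret = ret.dtype.type(ret / rcount)
Traceback (most recent call last):
ValueError: zero-size array to reduction operation minimum which has no identity
```

Run:
```python
from h import *
C=np.array([.5408,-.2945]);a=np.radians(64.4);X=np.array([np.cos(a),np.sin(a)]);Y=np.array([-X[1],X[0]])
pts=[]
for n,box in(('top',(364,150,382,168)),('scene',(366,248,388,272))):
    I,D=cap(n); x0,y0,x1,y1=box; h=cv2.cvtColor(I,cv2.COLOR_RGB2HSV)[y0:y1,x0:x1].astype(int)
    m=(h[...,1]>110)&(h[...,0]>15)&(h[...,0]<33)&(h[...,2]>90)
    k,l,s,c=cv2.connectedComponentsWithStats(m.astype(np.uint8),connectivity=4)
    for i in range(1,k):
        if s[i,4]>8:
            u,v=c[i][0]+x0,c[i][1]+y0
            # world-vertical shaft visible 34..55: centroid ~ 46
            p=ray(n,u,v,.047); print(n,s[i],(u,v),p.round(4),((p[:2]-C)@X).round(4),((p[:2]-C)@Y).round(4))
I,D=cap('top');v,u=np.mgrid[0:420,0:560];P=world('top',D,u.ravel(),v.ravel())
print(np.arange(.6,-.5,-.05).round(2))
for x in np.arange(.75,.2,-.05):
    print(round(x,2),[int(1000*max([0,*P[(abs(P[:,0]-x)<.025)&(abs(P[:,1]-y)<.025),2]])) for y in np.arange(.6,-.5,-.05)])
```

```text
top [ 7  5  6  7 25] (np.float64(373.4), np.float64(157.84)) [ 0.6344 -0.2903  0.047 ] 0.0442 -0.0826
scene [ 9  5  7  9 57] (np.float64(378.0), np.float64(257.10526315789474)) [ 0.632  -0.2896  0.047 ] 0.0438 -0.0801
[ 0.6   0.55  0.5   0.45  0.4   0.35  0.3   0.25  0.2   0.15  0.1   0.05
 -0.   -0.05 -0.1  -0.15 -0.2  -0.25 -0.3  -0.35 -0.4  -0.45]
0.75 [15, 313, 311, 238, 12, 107, 105, 104, 179, 231, 173, 241, 177, 199, 24, 8, 16, 15, 16, 14, 10, 8]
0.7 [13, 308, 308, 13, 13, 104, 105, 8, 223, 230, 220, 242, 178, 203, 7, 8, 16, 11, 7, 8, 8, 9]
0.65 [12, 19, 8, 7, 16, 12, 7, 8, 231, 233, 221, 239, 200, 200, 9, 11, 104, 39, 63, 11, 8, 9]
0.6 [11, 13, 7, 26, 32, 15, 8, 146, 228, 172, 228, 241, 204, 8, 7, 112, 113, 38, 50, 15, 14, 11]
0.55 [14, 11, 7, 38, 35, 8, 8, 8, 9, 8, 8, 142, 195, 8, 7, 113, 113, 36, 20, 15, 99, 13]
0.5 [9, 27, 26, 25, 9, 9, 57, 57, 9, 10, 8, 8, 7, 8, 9, 10, 8, 15, 19, 111, 115, 111]
0.45 [6, 26, 28, 27, 8, 9, 56, 59, 11, 10, 6, 68, 8, 8, 9, 8, 8, 9, 8, 106, 111, 11]
0.4 [12, 21, 24, 13, 104, 118, 9, 8, 7, 9, 9, 69, 8, 11, 9, 8, 7, 8, 9, 7, 7, 8]
0.35 [17, 16, 17, 15, 101, 117, 15, 8, 9, 8, 7, 7, 7, 9, 7, 9, 249, 228, 216, 199, 183, 173]
0.3 [16, 340, 339, 13, 88, 119, 14, 15, 7, 8, 8, 7, 1473, 8, 9, 8, 379, 372, 353, 339, 318, 304]
0.25 [17, 340, 339, 16, 80, 117, 14, 15, 13, 8, 8, 8, 6, 10, 9, 148, 377, 377, 379, 377, 380, 377]
```

```bash
cat >> h.py <<'E'
def to(x,y,z,yaw):
    s=r.get_state();p=s['tcp_pos'];w=np.radians(s['eef_rot'][2]);d=np.array([x,y,z])-p
    dy=(yaw-s['eef_rot'][2]+180)%360-180
    u=np.array([d[0]*np.cos(w)+d[1]*np.sin(w), d[0]*np.sin(w)-d[1]*np.cos(w), -d[2]])/.025
    print('t',round(s['time_s'],2),'p',p.round(4),'rot',s['eef_rot'].round(1),'F',s['contact_force'].round(1),'w',round(s['gripper_width'],4),'q',s['joints'].round(0))
    print(' need x %.2f y %.2f z %.2f yaw %.2f'%(*u,-dy/4))
E
cat > to.py <<'E'
import sys; from h import to
to(*map(float,sys.argv[1:5]))
E
python3 -m inch '[{"x":0.8,"y":1,"yaw":-0.9},{"x":0.8,"y":1,"yaw":-0.9},{"x":0.8,"y":1,"yaw":-0.9},{"x":0.8,"y":1,"yaw":-0.9},{"x":0.8,"y":1,"yaw":-0.9}]'
python3 to.py .431 .0423 .2 13.3
```

```text
t 0.45 p [0.288  0.6104 0.2375] rot [180.   -0.  -25.3] F [ 0.2 -0.1  0.1] w 0.0878 q [ 81.  21.   1.  -0. -70. -17.]
 need x 14.87 y 18.11 z 1.50 yaw -9.64validation failed for argument at $[0]...
```

```bash
python3 -m inch '[{"x":0.8,"y":1,"z":0,"yaw":-0.9},{"x":0.8,"y":1,"z":0,"yaw":-0.9},{"x":0.8,"y":1,"z":0,"yaw":-0.9},{"x":0.8,"y":1,"z":0,"yaw":-0.9},{"x":0.8,"y":1,"z":0,"yaw":-0.9}]'
python3 to.py .431 .0423 .2 13.3
```

```text
time_s: 0.87
tcp_pos: [0.3434, 0.4609, 0.235]
eef_rot: [179.9, 0.0, -6.2]
contact_force: [0.6, -0.8, -0.3]
gripper_width: 0.0875
t 0.87 p [0.3434 0.4609 0.235 ] rot [179.9   0.   -6.2] F [ 0.6 -0.8 -0.3] w 0.0875 q [ 73.  11. -12.   0. -66.  11.]
 need x 5.30 y 16.27 z 1.40 yaw -4.89
```

```bash
python3 -m inch '[{"x":0.35,"y":1,"z":0,"yaw":-0.9},{"x":0.35,"y":1,"z":0,"yaw":-0.9},{"x":0.35,"y":1,"z":0,"yaw":-0.9},{"x":0.35,"y":1,"z":0,"yaw":-0.9},{"x":0.35,"y":1,"z":0,"yaw":-0.9}]' >/dev/null
python3 -m inch '[{"x":0.4,"y":1,"z":0,"yaw":0},{"x":0.4,"y":1,"z":0,"yaw":0},{"x":0.4,"y":1,"z":0,"yaw":0},{"x":0.4,"y":1,"z":0,"yaw":0},{"x":0.4,"y":1,"z":0,"yaw":0}]' >/dev/null
python3 to.py .431 .0423 .2 13.3
```

```text
t 1.7 p [0.4701 0.2131 0.2384] rot [-179.8   -0.3   13.1] F [-0.2  0.9 -0.6] w 0.0878 q [ 46.   5. -19.  -0. -65.  57.]
 need x -3.07 y 6.30 z 1.53 yaw -0.05
```

```bash
python3 -m inch '[{"x":-0.6,"y":1,"z":0,"yaw":0},{"x":-0.6,"y":1,"z":0,"yaw":0},{"x":-0.6,"y":1,"z":0,"yaw":0},{"x":-0.6,"y":1,"z":0,"yaw":0},{"x":-0.6,"y":1,"z":0,"yaw":0}]' >/dev/null
python3 -m inch '[{"x":0,"y":1,"z":0.7,"yaw":0},{"x":0,"y":0.3,"z":0.7,"yaw":0},{"x":0,"y":0,"z":0,"yaw":0}]' >/dev/null
python3 to.py .431 .0423 .12 13.3
```

```text
t 2.37 p [0.4328 0.032  0.2034] rot [-179.8   -0.6   12.8] F [-0.9  0.6 -0.7] w 0.0881 q [ 30.  -2. -31.  -0. -60.  72.]
 need x 0.02 y -0.42 z 3.34 yaw -0.12
```

```bash
python3 -m inch '[{"x":0,"y":-0.4,"z":1,"yaw":0},{"x":0,"y":0,"z":1,"yaw":-0.1},{"x":0,"y":0,"z":1,"yaw":0},{"x":0,"y":0,"z":0.3,"yaw":0},{"x":0,"y":0,"z":0,"yaw":0}]' >/dev/null
python3 to.py .431 .0423 .044 13.3
python3 - <<'E'
from h import *
I,D=cap('scene'); J,_=cap('top')
o=np.hstack([cv2.resize(I[120:270,150:300],(400,400)),cv2.resize(J[180:280,200:300],(400,400))]);cv2.imwrite('pics/k1.png',o[:,:,::-1])
E
```

```text
t 2.78 p [0.4345 0.044  0.123 ] rot [-179.7   -1.1   13.2] F [-0.  -0.1  1. ] w 0.0879 q [ 32.   4. -38.   0. -47.  71.]
 need x -0.15 y 0.04 z 3.16 yaw -0.03
```

View pics/k1.png

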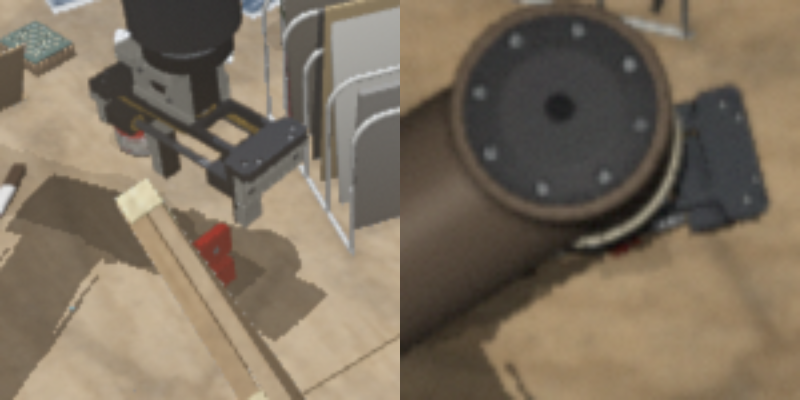

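The gripper is centred above the knob, which shows red at (215,250) in the left pane. I'll descend.

```bash
python3 -m inch '[{"x":-0.15,"y":0,"z":0.9,"yaw":0},{"x":0,"y":0,"z":0.9,"yaw":0},{"x":0,"y":0,"z":0.8,"yaw":0},{"x":0,"y":0,"z":0.3,"yaw":0},{"x":0,"y":0,"z":0,"yaw":0}]' >/dev/null
python3 to.py .431 .0423 .044 13.3
```

```text
t 3.3 p [0.4406 0.0488 0.0585] rot [-179.5   -2.1   13.3] F [-0.3  0.5 -0.2] w 0.0874 q [ 32.  10. -43.   0. -35.  71.]
 need x -0.43 y 0.16 z 0.58 yaw 0.01
```

```bash
python3 -m inch '[{"x":-0.3,"y":0.15,"z":0.2,"yaw":0},{"x":-0.15,"y":0,"z":0.2,"yaw":0},{"x":0,"y":0,"z":0.2,"yaw":0},{"x":0,"y":0,"z":0,"yaw":0}]' >/dev/null
python3 to.py .431 .0423 .044 13.3
```

```text
t 3.63 p [0.4328 0.0437 0.0458] rot [-179.4   -2.4   13.4] F [ 0.9 -0.2  0.5] w 0.0878 q [ 32.  10. -45.   0. -33.  71.]
 need x -0.08 y 0.04 z 0.07 yaw 0.02
```

```bash
python3 -m inch '[{"x":-0.08,"y":0.04,"z":0.08,"yaw":0},{"x":0,"y":0,"z":0,"yaw":0},{"x":0,"y":0,"z":0,"yaw":0},{"x":0,"y":0,"z":0,"yaw":0},{"x":0,"y":0,"z":0,"yaw":0}]' -1 25 >/dev/null
python3 -m inch '[{"x":0,"y":0,"z":0,"yaw":0},{"x":0,"y":0,"z":0,"yaw":0},{"x":0,"y":0,"z":0,"yaw":0},{"x":0,"y":0,"z":0,"yaw":0}]'
python3 to.py .431 .0423 .044 13.3
```

```text
time_s: 4.38
tcp_pos: [0.4322, 0.0427, 0.0451]
eef_rot: [-179.4, -2.6, 13.4]
contact_force: [0.3, 0.2, 0.3]
gripper_width: 0.033
t 4.38 p [0.4322 0.0427 0.0451] rot [-179.4   -2.6   13.4] F [0.3 0.2 0.3] w 0.033 q [ 32.  10. -45.   0. -32.  71.]
 need x -0.05 y 0.01 z 0.04 yaw 0.02
```

```bash
python3 -m inch '[{"x":0,"y":0,"z":0,"yaw":0},{"x":0,"y":0,"z":0,"yaw":0},{"x":0,"y":0,"z":0,"yaw":0},{"x":0,"y":0,"z":0,"yaw":0}]' | tail -2
python3 -m inch '[{"x":0,"y":0,"z":-0.8,"yaw":0},{"x":0,"y":0,"z":-1,"yaw":0},{"x":0,"y":0,"z":-1,"yaw":0},{"x":0,"y":0,"z":-1,"yaw":0},{"x":0,"y":0,"z":-1,"yaw":0}]'
python3 to.py .633 -.2895 .16 -43
```

```text
contact_force: [0.1, 0.0, 0.2]
gripper_width: 0.0137
time_s: 5.13
tcp_pos: [0.4226, 0.0379, 0.1635]
eef_rot: [-179.6, -1.8, 13.3]
contact_force: [0.9, 0.5, -0.2]
gripper_width: 0.0139
t 5.13 p [0.4226 0.0379 0.1635] rot [-179.6   -1.8   13.3] F [ 0.9  0.5 -0.2] w 0.0139 q [ 32.  -1. -37.   0. -53.  71.]
 need x 5.17 y 14.68 z 0.14 yaw 14.08
```

```bash
python3 -m inch '[{"x":0,"y":0.6,"z":-1,"yaw":0},{"x":0,"y":1,"z":-1,"yaw":0.9},{"x":0,"y":1,"z":-1,"yaw":0.9},{"x":0,"y":1,"z":0,"yaw":0.9},{"x":0,"y":1,"z":0,"yaw":0.9}]' >/dev/null
python3 to.py .633 -.2895 .16 -43
python3 -m inch '[{"x":0.3,"y":1,"z":0,"yaw":0.9},{"x":0.5,"y":1,"z":0,"yaw":0.9},{"x":0.6,"y":1,"z":0,"yaw":0.9},{"x":0.7,"y":1,"z":0,"yaw":0.9},{"x":0.8,"y":0.7,"z":0,"yaw":0.9}]' >/dev/null
python3 to.py .633 -.2895 .16 -43
```

```text
t 5.55 p [ 0.4394 -0.077   0.2475] rot [-178.9   -2.2   -1.1] F [ 0.2  0.4 -1.8] w 0.0138 q [ 15.  -3. -27.  -0. -64.  74.]
 need x 7.90 y 8.35 z 3.50 yaw 10.48
t 5.97 p [ 0.4928 -0.2121  0.249 ] rot [-178.1   -1.9  -20. ] F [ 1.6  0.5 -0.5] w 0.0138 q [ -3.   6. -17.  -1. -65.  74.]
 need x 6.33 y 0.99 z 3.56 yaw 5.75
```

```bash
cat > kb.py <<'E'
import sys; from h import *
from scipy.spatial.transform import Rotation as Ro
E=lambda e:Ro.from_euler('xyz',e,degrees=True)
p0=np.array([.4322,.0427,.0451]);R0=E([-179.4,-2.6,13.4]);k0=np.array([.4312,.0425,0])
K=R0.inv().apply(k0-p0);KR=R0.inv()*E([0,0,13.3])
s=r.get_state();R=E(s['eef_rot']);k=s['tcp_pos']+R.apply(K);kr=(R*KR)
t=np.array(list(map(float,sys.argv[1:4])));d=R.inv().apply(t-k)/.025
print('t',round(s['time_s'],2),'tcp',s['tcp_pos'].round(4),s['eef_rot'].round(1),'knob',k.round(4),'rot',kr.as_euler('xyz',degrees=True).round(1),'F',s['contact_force'].round(1),'M',s['moment'].round(2),'w',round(s['gripper_width'],4),'q6',s['joints'][5].round(0))
print(' need',d.round(2),'yaw',round((kr.as_euler('xyz',degrees=True)[2]-float(sys.argv[4]))/4,2))
E
python3 -m inch '[{"x":1,"y":0.2,"z":0.2,"yaw":0.9},{"x":1,"y":0.1,"z":0.4,"yaw":0.9},{"x":1,"y":-0.1,"z":0.5,"yaw":0.9},{"x":1,"y":-0.2,"z":0.5,"yaw":0.9},{"x":1,"y":-0.3,"z":0.5,"yaw":0.9}]' >/dev/null
python3 kb.py .633 -.2895 .075 -43
```

```text
t 6.38 tcp [ 0.6133 -0.271   0.2001] [-177.4   -1.3  -39.3] knob [ 0.6128 -0.2685  0.1551] rot [  2.    1.3 -39.3] F [ 0.1 -0.9 -0.4] M [-0.04  0.09  0.  ] w 0.0137 q6 60.0
 need [1.09 0.28 3.22] yaw 0.92
```

```bash
python3 -m inch '[{"x":0.8,"y":0.2,"z":0.8,"yaw":0.5},{"x":0.3,"y":0.1,"z":0.8,"yaw":0.4},{"x":0,"y":0,"z":0.8,"yaw":0},{"x":0,"y":0,"z":0.3,"yaw":0},{"x":0,"y":0,"z":0,"yaw":0}]' >/dev/null
python3 kb.py .633 -.2895 .075 -43
```

```text
t 6.8 tcp [ 0.6358 -0.2954  0.1217] [-177.6   -0.7  -43.4] knob [ 0.635  -0.2926  0.0766] rot [  1.8   1.9 -43.5] F [-0.3  0.1 -0.7] M [-0.02  0.1   0.02] w 0.0138 q6 58.0
 need [-0.14 -0.03  0.07] yaw -0.11
```

```bash
python3 -m inch '[{"x":-0.14,"y":-0.03,"z":0,"yaw":-0.1},{"x":0,"y":0,"z":0,"yaw":0}]' >/dev/null
python3 kb.py .633 -.2895 .065 -43
python3 - <<'E'
from h import *
I,D=cap('scene'); J,_=cap('top')
o=np.hstack([cv2.resize(I[190:290,330:430],(400,400),interpolation=3),cv2.resize(J[110:210,320:420],(400,400),interpolation=3)]);cv2.imwrite('pics/k2.png',o[:,:,::-1])
E
```

```text
t 6.97 tcp [ 0.633  -0.292   0.1216] [-177.7   -0.6  -43. ] knob [ 0.6321 -0.2892  0.0765] rot [  1.7   2.  -43. ] F [ 0.   0.2 -0.3] M [-0.04  0.14 -0.06] w 0.014 q6 58.0
 need [0.03 0.   0.46] yaw 0.0
```

View pics/k2.png

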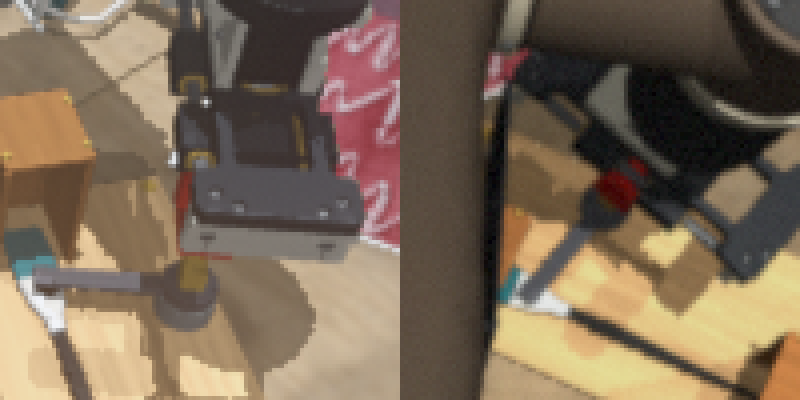

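Run:
```python
from h import *
I,D=cap('scene')
h=cv2.cvtColor(I,cv2.COLOR_RGB2HSV).astype(int)
for v in range(232,268):
    row=h[v,366:394]; red=[u+366 for u in range(28) if (row[u,0]<8 or row[u,0]>172) and row[u,1]>140]
    br=[u+366 for u in range(28) if 14<row[u,0]<33 and row[u,1]>100 and row[u,2]>60]
    print(v,'red',red[:1],red[-1:],len(red),'brass',br[:1],br[-1:],len(br))
def pj(n,p):
    c=r.camera_info(n);T=np.linalg.inv(np.array(c['pose']));q=np.array(c['mtx'])@(T@[*p,1])[:3];return (q[:2]/q[2]).round(1)
print('knob bottom',pj('scene',[.6321,-.2892,.0765]),'shaft tip',pj('scene',[.633,-.2895,.055]),'foot',pj('scene',[.633,-.2895,.034]))
```

```text
232 red [] [] 0 brass [] [] 0
233 red [376] [377] 2 brass [] [] 0
234 red [376] [377] 2 brass [] [] 0
235 red [376] [377] 2 brass [366] [368] 3
236 red [375] [377] 3 brass [366] [369] 4
237 red [375] [377] 3 brass [366] [368] 3
238 red [375] [377] 3 brass [] [] 0
239 red [375] [377] 3 brass [] [] 0
240 red [374] [377] 4 brass [] [] 0
241 red [375] [376] 2 brass [366] [366] 1
242 red [375] [375] 1 brass [] [] 0
243 red [375] [375] 1 brass [] [] 0
244 red [375] [375] 1 brass [] [] 0
245 red [375] [375] 1 brass [] [] 0
246 red [375] [375] 1 brass [] [] 0
247 red [] [] 0 brass [] [] 0
248 red [] [] 0 brass [] [] 0
249 red [] [] 0 brass [] [] 0
250 red [] [] 0 brass [367] [367] 1
251 red [] [] 0 brass [368] [369] 2
252 red [] [] 0 brass [368] [371] 2
253 red [381] [381] 1 brass [] [] 0
254 red [] [] 0 brass [367] [381] 8
255 red [] [] 0 brass [366] [381] 9
256 red [] [] 0 brass [366] [381] 9
257 red [] [] 0 brass [367] [381] 9
258 red [] [] 0 brass [375] [381] 7
259 red [] [] 0 brass [375] [381] 7
260 red [] [] 0 brass [375] [381] 7
261 red [] [] 0 brass [375] [380] 6
262 red [] [] 0 brass [376] [380] 5
263 red [] [] 0 brass [] [] 0
264 red [] [] 0 brass [] [] 0
265 red [] [] 0 brass [366] [367] 2
266 red [] [] 0 brass [] [] 0
267 red [] [] 0 brass [366] [366] 1
knob bottom [380.3 249. ] shaft tip [378.9 254.7] foot [377.2 260.3]
```

```bash
python3 -m inch '[{"x":0,"y":0,"z":0.4,"yaw":0},{"x":0,"y":0,"z":0.4,"yaw":0},{"x":0,"y":0,"z":0.2,"yaw":0},{"x":0,"y":0,"z":0.0,"yaw":0}]' >/dev/null
python3 kb.py .633 -.2895 .034 -43
```

```text
t 7.45 tcp [ 0.6364 -0.2917  0.0993] [-177.4   -1.1  -43. ] knob [ 0.6359 -0.289   0.0543] rot [  2.    1.5 -43. ] F [ 0.9  0.1 -0. ] M [-0.04  0.18  0.04] w 0.014 q6 58.0
 need [-0.09  0.13  0.81] yaw 0.01
```

```bash
python3 -m inch '[{"x":-0.1,"y":0.13,"z":0,"yaw":0},{"x":-0.03,"y":0.03,"z":0.2,"yaw":0},{"x":-0.02,"y":0.02,"z":0.1,"yaw":0},{"x":0,"y":0,"z":0,"yaw":0}]' >/dev/null
python3 kb.py .633 -.2895 .034 -43
```

```text
t 7.78 tcp [ 0.632  -0.2922  0.0912] [-177.3   -1.2  -42.9] knob [ 0.6316 -0.2895  0.0462] rot [  2.1   1.4 -42.9] F [-0.1  0.8 -0.7] M [0.14 0.09 0.03] w 0.0141 q6 58.0
 need [ 0.03 -0.02  0.49] yaw 0.02
```

```bash
python3 -m inch '[{"x":0.01,"y":0,"z":0.2,"yaw":0},{"x":-0.02,"y":0.02,"z":0.2,"yaw":0},{"x":-0.01,"y":0.01,"z":0.1,"yaw":0},{"x":0,"y":0,"z":0,"yaw":0}]' >/dev/null
python3 kb.py .633 -.2895 .034 -43
```

```text
t 8.12 tcp [ 0.6327 -0.2923  0.0797] [-177.3   -1.3  -42.9] knob [ 0.6324 -0.2896  0.0347] rot [  2.1   1.3 -42.9] F [-1.9  1.1  3.5] M [ 0.39  0.7  -0.01] w 0.0138 q6 58.0
 need [ 0.01 -0.02  0.03] yaw 0.03
```

```bash
python3 -m inch '[{"x":0,"y":0,"z":0.04,"yaw":0.6},{"x":0,"y":0,"z":0,"yaw":0.8},{"x":0,"y":0,"z":0,"yaw":0.8},{"x":0,"y":0,"z":0,"yaw":0.8},{"x":0,"y":0,"z":0,"yaw":0}]' >/dev/null
python3 kb.py .633 -.2895 .034 -113
```

```text
t 8.53 tcp [ 0.6333 -0.2924  0.0799] [-177.    -0.8  -55.3] knob [ 0.6334 -0.2893  0.0349] rot [  2.4   1.8 -55.3] F [0.1 1.  1.8] M [0.35 0.05 0.02] w 0.014 q6 46.0
 need [-0.    0.02  0.03] yaw 14.43
```

```bash
python3 -m inch '[{"x":0,"y":0,"z":0,"yaw":0.9},{"x":0,"y":0,"z":0,"yaw":0.9},{"x":0,"y":0,"z":0,"yaw":0.9},{"x":0,"y":0,"z":0,"yaw":0.9},{"x":0,"y":0,"z":0,"yaw":0.9}]' >/dev/null
python3 kb.py .633 -.2895 .034 -113
python3 -m inch '[{"x":0,"y":0,"z":0.03,"yaw":0.9},{"x":0,"y":0,"z":0,"yaw":0.9},{"x":0,"y":0,"z":0,"yaw":0.9},{"x":0,"y":0,"z":0,"yaw":0.9},{"x":0,"y":0,"z":0,"yaw":0.9}]' >/dev/null
python3 kb.py .633 -.2895 .034 -113
```

```text
t 8.95 tcp [ 0.6326 -0.2927  0.08  ] [-1.77e+02  1.00e-01 -7.33e+01] knob [ 0.6335 -0.2891  0.035 ] rot [  2.4   2.7 -73.3] F [-0.1  0.4  1.9] M [0.38 0.2  0.09] w 0.014 q6 27.0
 need [0.01 0.03 0.04] yaw 9.93
t 9.37 tcp [ 0.6318 -0.2928  0.08  ] [-177.3    1.   -91.5] knob [ 0.6336 -0.289   0.035 ] rot [  2.1   3.6 -91.5] F [-0.8  1.4  1.8] M [0.5  0.16 0.12] w 0.0141 q6 9.0
 need [0.02 0.03 0.04] yaw 5.37
```

```bash
python3 -m inch '[{"x":0,"y":0,"z":0.05,"yaw":0.9},{"x":0,"y":0,"z":0,"yaw":0.9},{"x":0,"y":0,"z":0,"yaw":0.9},{"x":0,"y":0,"z":0,"yaw":0.9},{"x":0,"y":0,"z":0,"yaw":0.5}]' >/dev/null
python3 kb.py .633 -.2895 .034 -113
python3 - <<'E'
from h import *
I,D=cap('scene'); J,_=cap('top')
o=np.hstack([cv2.resize(I[190:290,330:430],(400,400),interpolation=3),cv2.resize(J[110:210,320:420],(400,400),interpolation=3)]);cv2.imwrite('pics/k3.png',o[:,:,::-1])
E
```

```text
t 9.78 tcp [ 0.6311 -0.2926  0.08  ] [-177.8    1.7 -108.1] knob [ 0.6337 -0.2889  0.0352] rot [   1.6    4.3 -108.2] F [0.  0.9 2. ] M [0.57 0.02 0.14] w 0.0138 q6 -8.0
 need [0.03 0.02 0.04] yaw 1.21
```

View pics/k3.png

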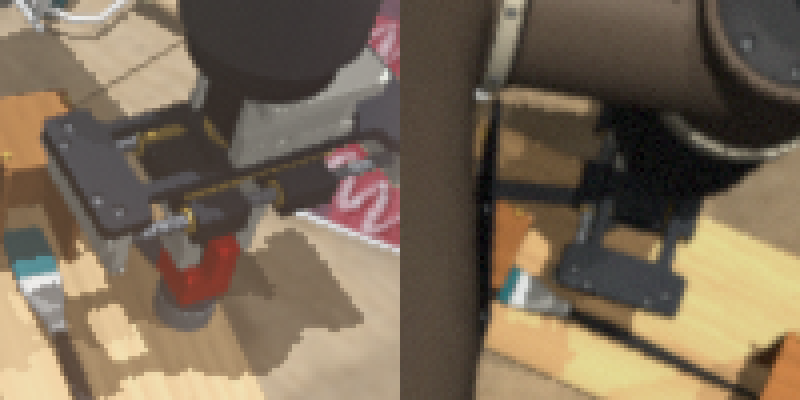

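```bash
python3 -m inch '[{"x":0,"y":0,"z":0.1,"yaw":0.6},{"x":0,"y":0,"z":0.1,"yaw":0.5},{"x":0,"y":0,"z":0.1,"yaw":0}]'
python3 kb.py .633 -.2895 .034 -113
python3 -m inch '[{"x":0,"y":0,"z":0,"yaw":0},{"x":0,"y":0,"z":0,"yaw":0},{"x":0,"y":0,"z":0,"yaw":0},{"x":0,"y":0,"z":0,"yaw":0},{"x":0,"y":0,"z":0,"yaw":0}]' 0
python3 kb.py .633 -.2895 .034 -113
```

```text
time_s: 10.13
tcp_pos: [0.6314, -0.2927, 0.0797]
eef_rot: [-177.8, 1.7, -111.9]
contact_force: [-5.7, 6.5, 19.5]
gripper_width: 0.014
t 10.13 tcp [ 0.6314 -0.2927  0.0797] [-177.8    1.7 -111.9] knob [ 0.6342 -0.289   0.0348] rot [   1.6    4.3 -111.9] F [-5.7  6.5 19.5] M [2.43 2.46 0.22] w 0.014 q6 -11.0
 need [0.04 0.04 0.03] yaw 0.27
time_s: 10.55
tcp_pos: [0.6306, -0.293, 0.08]
eef_rot: [-177.8, 1.7, -111.4]
contact_force: [-0.9, 0.2, -0.2]
gripper_width: 0.0405
t 10.55 tcp [ 0.6306 -0.293   0.08  ] [-177.8    1.7 -111.4] knob [ 0.6334 -0.2894  0.0352] rot [   1.6    4.3 -111.4] F [-0.9  0.2 -0.2] M [0.02 0.1  0.04] w 0.0405 q6 -11.0
 need [0.01 0.01 0.05] yaw 0.4
```

```bash
python3 -m inch '[{"x":0,"y":0,"z":-0.4,"yaw":0},{"x":0,"y":0,"z":-0.6,"yaw":0},{"x":0,"y":0,"z":-0.8,"yaw":0},{"x":0,"y":0,"z":-1,"yaw":0},{"x":0,"y":0,"z":-1,"yaw":0}]' 0 >/dev/null
python3 -m inch '[{"x":0,"y":0,"z":-1,"yaw":0},{"x":0,"y":0,"z":-1,"yaw":0},{"x":0,"y":0,"z":-0.5,"yaw":0}]' 0
python3 - <<'E'
from h import *
I,D=cap('scene'); J,_=cap('top')
o=np.hstack([cv2.resize(I[190:360,310:430],(400,566),interpolation=3),cv2.resize(J[110:251,310:410],(400,566),interpolation=3)]);cv2.imwrite('pics/k4.png',o[:,:,::-1])
C=np.array([.5408,-.2945]);a=np.radians(64.4);X=np.array([np.cos(a),np.sin(a)]);Y=np.array([-X[1],X[0]])
n='scene';x0,y0,x1,y1=(310,205,420,355);v,u=np.mgrid[y0:y1,x0:x1];u=u.ravel();v=v.ravel();P=world(n,D,u,v)
L=np.c_[(P[:,:2]-C)@X,(P[:,:2]-C)@Y]*1000; z=P[:,2]*1000;h=cv2.cvtColor(I,cv2.COLOR_RGB2HSV)[v,u].astype(int)
arm=(h[:,1]<90)&(h[:,2]<140)&(z>26)&(z<38)&(L[:,0]>65)&(L[:,1]<0)&(L[:,1]>-110); print('arm',arm.sum(),L[arm].mean(0), L[arm].min(0),L[arm].max(0))
red=((h[:,0]<8)|(h[:,0]>172))&(h[:,1]>140); q=L[red]; print('knob',red.sum(),q.mean(0),np.percentile(z[red],[2,98]))
hd=(h[:,2]<75)&(h[:,1]<130)&(z<24)&(z>8)&(abs(L[:,1])<22)&(L[:,0]>-85)&(L[:,0]<40)
q=L[hd]; print('handle',hd.sum(),np.median(q,0),'xmax',q[:,0].max() if len(q) else 0,'z',np.median(z[hd]),np.polyfit(q[:,0],q[:,1],1))
fe=(h[:,1]<60)&(h[:,2]>140)&(abs(L[:,1])<25)&(L[:,0]>20)&(z<25); print('ferrule',L[fe].min(0).round(1),L[fe].max(0).round(1)) if fe.any() else 0
b=C-.045*X; print('grip -45',b, 'x-35',C-.035*X)
E
```

```text
time_s: 11.22
tcp_pos: [0.6197, -0.2955, 0.2404]
eef_rot: [-178.6, 1.5, -111.3]
contact_force: [1.1, 0.3, 1.1]
gripper_width: 0.0439
arm 128 [101.48411505 -64.18365933] [ 65.71655652 -77.68223459] [134.46610485 -50.8948966 ]
knob 370 [ 37.62290955 -75.0918188 ] [37.59440362 98.6500736 ]
  return _methods._mean(a, axis=axis, dtype=dtype,
  ret = um.true_divide(
  ret = ret.dtype.type(ret / rcount)
Traceback (most recent call last):
TypeError: expected non-empty vector for x
```

View pics/k4.png

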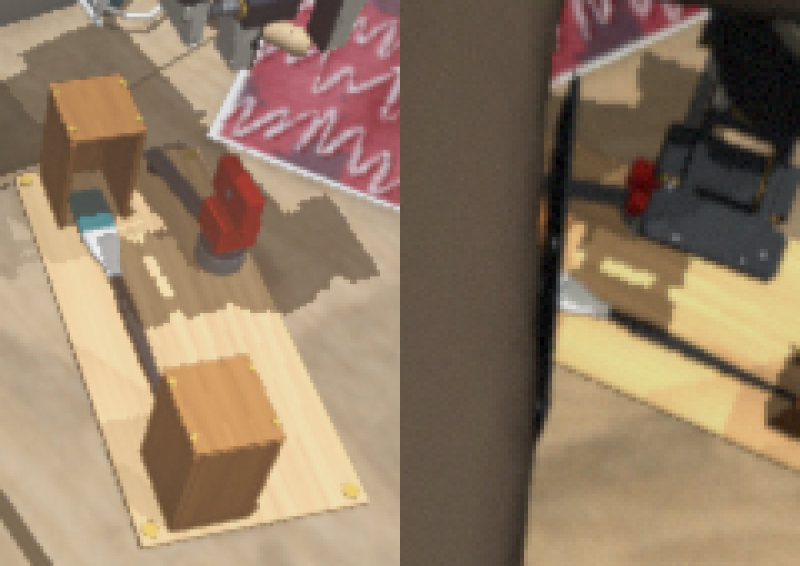

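The latch arm is swung beside the hood at about 74° (1.29 rad) and the knob is home. Next is the brush handle at carrier x=-45.

```bash
python3 to.py .5214 -.3351 .14 -115.6
python3 -m inch '[{"x":0.8,"y":0.7,"z":0.2,"yaw":0.5},{"x":0.8,"y":0.7,"z":0.4,"yaw":0.5},{"x":0.8,"y":0.6,"z":0.4,"yaw":0},{"x":0,"y":0.6,"z":0.5,"yaw":0},{"x":0,"y":0,"z":0.5,"yaw":0}]' 0 >/dev/null
python3 to.py .5214 -.3351 .12 -115.6
```

```text
t 11.32 p [ 0.6203 -0.2956  0.2405] rot [-178.5    1.5 -111.3] F [-0.   0.3 -0.1] w 0.044 q [-10.  21.   2.  -1. -69. -11.]
 need x 2.91 y 3.11 z 4.02 yaw 1.07
t 11.73 p [ 0.5366 -0.3246  0.1872] rot [-178.4    1.7 -115.4] F [ 0.3 -0.7  0. ] w 0.0435 q [-14.  17. -10.  -2. -61. -10.]
 need x 0.64 y 0.37 z 2.69 yaw 0.05
```

```bash
python3 -m inch '[{"x":0.4,"y":0.3,"z":0.6,"yaw":0},{"x":0.2,"y":0.1,"z":0.8,"yaw":0},{"x":0.1,"y":0.05,"z":0.8,"yaw":0},{"x":0,"y":0,"z":0.5,"yaw":0},{"x":0,"y":0,"z":0,"yaw":0}]' 0 >/dev/null
python3 to.py .5214 -.3351 .07 -115.6
```

```text
t 12.15 p [ 0.5157 -0.3342  0.1125] rot [-178.8    1.7 -115.5] F [-1.   0.1 -0.8] w 0.044 q [-16.  20. -16.  -2. -52.  -9.]
 need x -0.07 y -0.22 z 1.70 yaw 0.03
```

```bash
python3 -m inch '[{"x":-0.07,"y":-0.22,"z":0.5,"yaw":0},{"x":0,"y":0,"z":0.6,"yaw":0},{"x":0,"y":0,"z":0.5,"yaw":0},{"x":0,"y":0,"z":0.3,"yaw":0},{"x":0,"y":0,"z":0,"yaw":0}]' 0 >/dev/null
python3 to.py .5214 -.3351 .019 -115.6
```

```text
t 12.57 p [ 0.5247 -0.3345  0.0632] rot [-178.7    1.7 -115.4] F [-0.6 -0.6  0.5] w 0.0439 q [-15.  24. -18.  -2. -46.  -9.]
 need x 0.08 y 0.11 z 1.77 yaw 0.04
```

```bash
python3 -m inch '[{"x":0.08,"y":0.11,"z":0.5,"yaw":0},{"x":0,"y":0,"z":0.5,"yaw":0},{"x":0,"y":0,"z":0.35,"yaw":0},{"x":0,"y":0,"z":0.1,"yaw":0},{"x":0,"y":0,"z":0,"yaw":0}]' 0 >/dev/null
python3 to.py .5214 -.3351 .019 -115.6
```

```text
t 12.98 p [ 0.5251 -0.3351  0.0268] rot [-178.6    1.7 -115.3] F [-0.1 -0.1 -0.3] w 0.0437 q [-15.  27. -20.  -2. -42.  -8.]
 need x 0.06 y 0.13 z 0.31 yaw 0.07
```

```bash
python3 -m inch '[{"x":0.06,"y":0.13,"z":0.15,"yaw":0},{"x":0,"y":0,"z":0.14,"yaw":0},{"x":0,"y":0,"z":0,"yaw":0}]' 0 >/dev/null
python3 to.py .5214 -.3351 .019 -115.6
python3 -m inch '[{"x":0,"y":0,"z":0,"yaw":0},{"x":0,"y":0,"z":0,"yaw":0},{"x":0,"y":0,"z":0,"yaw":0},{"x":0,"y":0,"z":0,"yaw":0},{"x":0,"y":0,"z":0,"yaw":0}]' -1 4
python3 -m inch '[{"x":0,"y":0,"z":0,"yaw":0},{"x":0,"y":0,"z":0,"yaw":0},{"x":0,"y":0,"z":0,"yaw":0}]'
python3 to.py .5214 -.3351 .019 -115.6
```

```text
t 13.23 p [ 0.5224 -0.3351  0.0198] rot [-178.5    1.7 -115.3] F [ 0.   0.2 -0.4] w 0.0437 q [-16.  27. -20.  -2. -41.  -8.]
 need x 0.02 y 0.04 z 0.03 yaw 0.07
time_s: 13.65
tcp_pos: [0.523, -0.3355, 0.0211]
eef_rot: [-178.4, 1.7, -115.3]
contact_force: [-0.2, -0.3, -0.3]
gripper_width: 0.0163
time_s: 13.9
tcp_pos: [0.5233, -0.3356, 0.0215]
eef_rot: [-178.3, 1.7, -115.3]
contact_force: [0.3, 0.3, -0.4]
gripper_width: 0.0083
t 13.9 p [ 0.5233 -0.3356  0.0215] rot [-178.3    1.7 -115.3] F [ 0.3  0.3 -0.4] w 0.0083 q [-16.  27. -20.  -2. -41.  -8.]
 need x 0.02 y 0.08 z 0.10 yaw 0.08
```

```bash
python3 -m inch '[{"x":0,"y":0,"z":0,"yaw":0},{"x":0,"y":0,"z":0,"yaw":0}]'
```

```text
time_s: 14.07
tcp_pos: [0.5233, -0.3356, 0.0215]
eef_rot: [-178.3, 1.7, -115.3]
contact_force: [-0.1, -0.3, 0.1]
gripper_width: 0.0084
```

```bash
python3 -m inch '[{"x":0,"y":0,"z":0,"yaw":0},{"x":0,"y":0,"z":0,"yaw":0},{"x":0,"y":0,"z":0.1,"yaw":0},{"x":0,"y":0,"z":0.05,"yaw":0}]' -0.5 | tail -3
python3 to.py .5214 -.3351 .0185 -115.6
python3 -m inch '[{"x":0,"y":0.03,"z":0.04,"yaw":0},{"x":0,"y":0,"z":0,"yaw":0},{"x":0,"y":0,"z":0,"yaw":0},{"x":0,"y":0,"z":0,"yaw":0},{"x":0,"y":0,"z":0,"yaw":0}]' -1 4
python3 to.py .5214 -.3351 .0185 -115.6
```

```text
eef_rot: [-178.3, 1.7, -115.3]
contact_force: [0.3, 0.1, 5.6]
gripper_width: 0.0212
t 14.4 p [ 0.5237 -0.3356  0.0178] rot [-178.3    1.7 -115.3] F [0.3 0.1 5.6] w 0.0212 q [-16.  27. -21.  -2. -40.  -8.]
 need x 0.02 y 0.09 z -0.03 yaw 0.08
time_s: 14.82
tcp_pos: [0.5218, -0.3347, 0.0178]
eef_rot: [-178.4, 1.7, -115.3]
contact_force: [-1.1, 0.4, 0.3]
gripper_width: 0.0081
t 14.82 p [ 0.5218 -0.3347  0.0178] rot [-178.4    1.7 -115.3] F [-1.1  0.4  0.3] w 0.0081 q [-16.  27. -21.  -2. -40.  -8.]
 need x 0.02 y 0.01 z -0.03 yaw 0.08
```

```bash
python3 -m inch '[{"x":-0.25,"y":0,"z":-0.08,"yaw":0},{"x":-0.25,"y":0,"z":0,"yaw":0},{"x":-0.25,"y":0,"z":0,"yaw":0},{"x":0,"y":0,"z":0,"yaw":0}]'
python3 to.py .5296 -.3180 .07 -115.6
python3 -m inch '[{"x":0,"y":0,"z":-0.25,"yaw":0},{"x":0,"y":0,"z":-0.4,"yaw":0},{"x":0,"y":0,"z":-0.4,"yaw":0},{"x":0,"y":0,"z":-0.3,"yaw":0},{"x":0,"y":0,"z":0,"yaw":0}]'
python3 to.py .5296 -.3180 .07 -115.6
python3 - <<'E'
from h import *
I,D=cap('scene'); J,_=cap('top')
o=np.hstack([cv2.resize(I[190:360,310:430],(400,566),interpolation=3),cv2.resize(J[130:236,330:440],(400,386),interpolation=3).__class__(0) if 0 else cv2.copyMakeBorder(cv2.resize(J[130:236,330:440],(400,386),interpolation=3),0,180,0,0,cv2.BORDER_CONSTANT)]);cv2.imwrite('pics/b1.png',o[:,:,::-1])
E
```

```text
time_s: 15.15
tcp_pos: [0.5303, -0.3164, 0.0199]
eef_rot: [-178.5, 1.6, -115.3]
contact_force: [0.6, 0.2, -0.0]
gripper_width: 0.0085
t 15.15 p [ 0.5303 -0.3164  0.0199] rot [-178.5    1.6 -115.3] F [ 0.6  0.2 -0. ] w 0.0085 q [-14.  27. -21.  -2. -40. -10.]
 need x 0.07 y -0.00 z -2.00 yaw 0.07
time_s: 15.57
tcp_pos: [0.5295, -0.3161, 0.0572]
eef_rot: [-178.5, 1.6, -115.2]
contact_force: [-0.2, -0.2, -0.1]
gripper_width: 0.0082
t 15.57 p [ 0.5295 -0.3161  0.0572] rot [-178.5    1.6 -115.2] F [-0.2 -0.2 -0.1] w 0.0082 q [-14.  24. -20.  -2. -45. -10.]
 need x 0.07 y -0.04 z -0.51 yaw 0.10
```

View pics/b1.png

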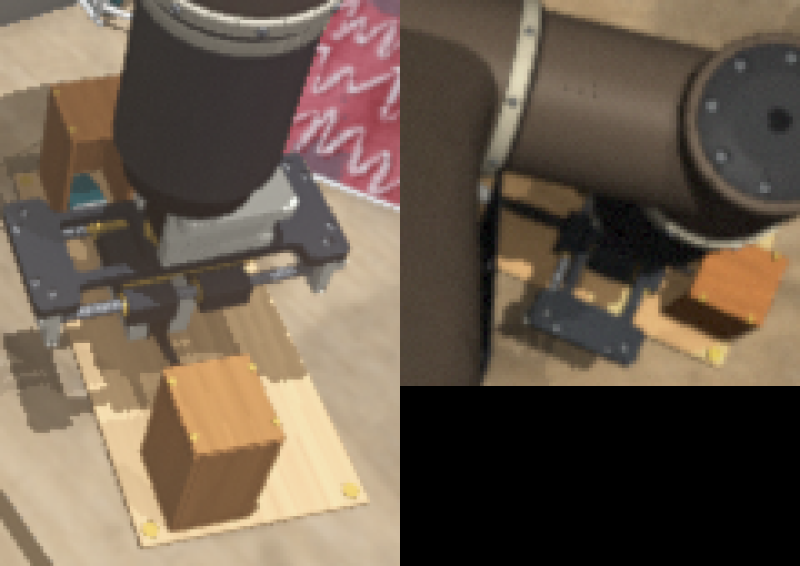

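The brush is held and lifted at the handle, with the bristles visible at (85,190). I'll measure the tilt from depth.

```bash
cat > br.py <<'E'
from h import *
C=np.array([.5408,-.2945]);a=np.radians(64.4);X=np.array([np.cos(a),np.sin(a)]);Y=np.array([-X[1],X[0]])
I,D=cap('scene');v,u=np.mgrid[60:370,270:430];u=u.ravel();v=v.ravel();P=world('scene',D,u,v)
L=np.c_[(P[:,:2]-C)@X,(P[:,:2]-C)@Y,P[:,2]]*1000;L[:,2]=P[:,2]*1000;h=cv2.cvtColor(I,cv2.COLOR_RGB2HSV)[v,u].astype(int)
s=r.get_state();p=s['tcp_pos'];print('tcp L',((p[:2]-C)@X*1000).round(1),((p[:2]-C)@Y*1000).round(1),(p[2]*1000).round(1),'F',s['contact_force'].round(1),'w',s['gripper_width'].round(4),'t',s['time_s'])
near=(abs(L[:,1])<25)&(L[:,2]>8)
bl=near&(h[:,0]>78)&(h[:,0]<112)&(h[:,1]>80)
if bl.any():
    q=L[bl];o=q[:,0].argsort();print('bristle',bl.sum(),q[o[:3]].round(),q[o[-3:]].round())
hd=near&(h[:,2]<80)&(h[:,1]<130)&(L[:,0]<-33)&(L[:,0]>-140)&(abs(L[:,1])<12)&(L[:,2]<p[2]*1000+80)
q=L[hd];o=q[:,0].argsort();print('handle',hd.sum(),q[o][::max(1,len(o)//8)].round())
E
python3 br.py
```

```text
Traceback (most recent call last):
  File "br.py", line 5, in <module>
    s=r.get_state();p=s['tcp_pos'];print('tcp L',((p[:2]-C)@X*1000).round(1),((p[:2]-C)@Y*1000).round(1),(p[2]*1000).round(1),'F',s['contact_force'].round(1),'w',s['gripper_width'].round(4),'t',s['time_s'])
                                                                                                                                                                  ^^^^^^^^^^^^^^^^^^^^^^^^
AttributeError: 'float' object has no attribute 'round'
```

```bash
sed -i "s/s\['gripper_width'\].round(4)/round(s['gripper_width'],4)/" br.py; python3 br.py
```

```text
tcp L -24.4 2.2 54.7 F [ 0.2 -0.5 -0.3] w 0.0082 t 15.7667
bristle 23 [[101.  14.  23.]
 [101.  -3.  26.]
 [101.  -6.  25.]] [[110.  11.  19.]
 [110.  -7.  22.]
 [111.  -4.  22.]]
handle 79 [[-67.  -4. 134.]
 [-64.  -6. 126.]
 [-64.  -9. 124.]
 [-60.  -5. 134.]
 [-54.   2.  59.]
 [-50.  -4. 133.]
 [-44.  -4. 126.]
 [-39.   1.  59.]
 [-34.   3.  55.]]
```

```bash
python3 -m inch '[{"x":-0.2,"y":0,"z":-0.15,"yaw":0},{"x":-0.15,"y":0,"z":-0.3,"yaw":0},{"x":-0.1,"y":0,"z":-0.3,"yaw":0},{"x":-0.1,"y":0,"z":-0.3,"yaw":0},{"x":0,"y":0,"z":0,"yaw":0}]' >/dev/null
python3 br.py
```

```text
tcp L -11.5 4.4 81.8 F [-0.4 -1.1 -0.6] w 0.0082 t 16.2333
handle 63 [[-53.   6.  99.]
 [-52.  -4. 153.]
 [-51.  -6. 155.]
 [-51.  -7. 151.]
 [-50.   5.  98.]
 [-46.   5.  96.]
 [-44.  -4. 161.]
 [-41.   7.  93.]
 [-36.  -3. 161.]]
```

```bash
python3 -m inch '[{"x":0,"y":0,"z":-0.3,"yaw":0},{"x":0,"y":0,"z":-0.4,"yaw":0},{"x":0,"y":0,"z":-0.4,"yaw":0},{"x":0,"y":0,"z":-0.3,"yaw":0},{"x":0,"y":0,"z":0,"yaw":0}]' >/dev/null
python3 br.py
python3 -m inch '[{"x":0,"y":0,"z":-0.3,"yaw":0},{"x":0,"y":0,"z":-0.4,"yaw":0},{"x":0,"y":0,"z":-0.3,"yaw":0},{"x":0,"y":0,"z":-0.2,"yaw":0},{"x":0,"y":0,"z":0,"yaw":0}]' >/dev/null
python3 br.py
python3 - <<'E'
from h import *
I,D=cap('scene'); J,_=cap('top')
o=cv2.resize(I[130:340,280:440],(450,590),interpolation=3);cv2.imwrite('pics/b2.png',o[:,:,::-1])
E
```

```text
tcp L -11.7 5.4 119.8 F [-0.3  0.3  0.8] w 0.008 t 16.7
handle 79 [[-59.   8. 159.]
 [-53.  -3. 192.]
 [-52.  -2. 185.]
 [-52.  -1. 191.]
 [-50.  -1. 195.]
 [-48.  -1. 196.]
 [-45.   7. 150.]
 [-39.  -6. 199.]
 [-35.  -8. 199.]]
tcp L -12.8 6.6 152.0 F [-0.2 -1.2  0.1] w 0.0079 t 17.1667
handle 82 [[-55.  -1. 227.]
 [-54.  -2. 231.]
 [-53.  -9. 220.]
 [-53. -12. 216.]
 [-52.  -7. 230.]
 [-50.  -2. 232.]
 [-46.   0. 231.]
 [-41.  -4. 230.]
 [-33.   0. 216.]]
```

View pics/b2.png

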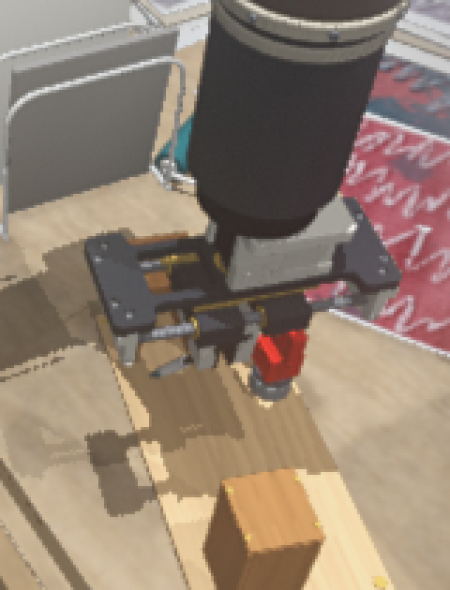

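```bash
cat > bt.py <<'E'
import sys;from h import *
C=np.array([.5408,-.2945]);a=np.radians(64.4);X=np.array([np.cos(a),np.sin(a)]);Y=np.array([-X[1],X[0]])
s=r.get_state();p=s['tcp_pos'];g=np.array([(p[:2]-C)@X,(p[:2]-C)@Y,p[2]])*1000;print('tcpL',g.round(1),'F',s['contact_force'].round(1),'w',round(s['gripper_width'],4),'t',round(s['time_s'],2))
for n in('scene','top'):
    I,D=cap(n);v,u=np.mgrid[0:420,0:560];u=u.ravel();v=v.ravel();P=world(n,D,u,v);L=np.c_[(P[:,:2]-C)@X,(P[:,:2]-C)@Y,P[:,2]]*1000
    h=cv2.cvtColor(I,cv2.COLOR_RGB2HSV)[v,u].astype(int)
    near=(abs(L[:,1]-g[1])<20)&(np.hypot(L[:,0]-g[0],L[:,2]-g[2])<190)&(L[:,2]>8)
    for nm,m in(('handle',near&(h[:,2]<90)&(abs(L[:,1]-g[1])<9)&(L[:,2]<g[2]+48)&(D[v,u]>.3)),('bristle',near&(h[:,0]>78)&(h[:,0]<112)&(h[:,1]>80))):
        q=L[m];o=q[:,0].argsort()
        if len(o)>2: print(n,nm,len(o),q[o][::max(1,len(o)//6)].round().tolist())
E
python3 bt.py
```

```text
tcpL [-13.1   6.9 151.3] F [-1.  -1.8  3. ] w 0.0078 t 17.27
scene handle 53 [[-40.0, 10.0, 191.0], [-24.0, 11.0, 166.0], [-23.0, 3.0, 163.0], [-22.0, -0.0, 155.0], [-22.0, 2.0, 145.0], [-17.0, 1.0, 197.0], [22.0, 12.0, 95.0]]
top handle 115 [[-102.0, 3.0, 10.0], [24.0, 5.0, 98.0], [33.0, 8.0, 79.0], [42.0, 5.0, 72.0], [52.0, 4.0, 60.0], [68.0, 9.0, 22.0], [77.0, 0.0, 18.0]]
top bristle 26 [[11.0, 20.0, 229.0], [68.0, 15.0, 22.0], [70.0, 13.0, 23.0], [71.0, -3.0, 31.0], [73.0, -1.0, 22.0], [74.0, 1.0, 17.0], [76.0, -4.0, 19.0]]
```

```bash
python3 -m inch '[{"x":0.1,"y":0,"z":0,"yaw":0},{"x":0.1,"y":0,"z":0,"yaw":0},{"x":0.1,"y":0,"z":-0.2,"yaw":0},{"x":0,"y":0,"z":-0.4,"yaw":0},{"x":0,"y":0,"z":-0.5,"yaw":0}]' -1 15 >/dev/null
python3 -m inch '[{"x":0,"y":0,"z":-0.6,"yaw":0},{"x":0,"y":0,"z":-0.6,"yaw":0},{"x":0,"y":0,"z":-0.6,"yaw":0},{"x":0,"y":0,"z":-0.5,"yaw":0},{"x":0,"y":0,"z":0,"yaw":0}]' >/dev/null
python3 bt.py
```

```text
tcpL [-24.4  10.6 239.7] F [ 1.5 -0.1  0.2] w 0.0075 t 18.2
scene handle 91 [[-54.0, 13.0, 283.0], [-41.0, 13.0, 261.0], [-35.0, 17.0, 241.0], [-34.0, 5.0, 241.0], [-31.0, 7.0, 246.0], [2.0, 16.0, 194.0], [19.0, 16.0, 175.0]]
top handle 118 [[3.0, 16.0, 195.0], [11.0, 15.0, 195.0], [21.0, 15.0, 176.0], [30.0, 19.0, 149.0], [39.0, 11.0, 146.0], [51.0, 18.0, 127.0], [58.0, 4.0, 126.0]]
top bristle 34 [[0.0, 23.0, 321.0], [50.0, 9.0, 126.0], [51.0, 18.0, 127.0], [52.0, 20.0, 122.0], [54.0, 5.0, 126.0], [55.0, 3.0, 129.0], [57.0, 8.0, 120.0]]
```

```bash
python3 -m inch '[{"x":0,"y":0,"z":-0.4,"yaw":0},{"x":0,"y":0,"z":-0.6,"yaw":0},{"x":0,"y":0,"z":-0.7,"yaw":0},{"x":0,"y":0,"z":-0.7,"yaw":0},{"x":0,"y":0,"z":-0.7,"yaw":0}]' >/dev/null
python3 -m inch '[{"x":0,"y":0,"z":-0.6,"yaw":0},{"x":0,"y":0,"z":-0.4,"yaw":0},{"x":0,"y":0,"z":-0.2,"yaw":0},{"x":0,"y":0,"z":0,"yaw":0},{"x":0,"y":0,"z":0,"yaw":0}]' >/dev/null
python3 -m inch '[{"x":0,"y":0,"z":0,"yaw":0},{"x":0,"y":0,"z":0,"yaw":0},{"x":0,"y":0,"z":0,"yaw":0},{"x":0,"y":0,"z":0,"yaw":0},{"x":0,"y":0,"z":0,"yaw":0}]'
python3 bt.py
python3 - <<'E'
from h import *
print(r.get_state()['qd'].round(2))
I,D=cap('scene'); J,_=cap('top')
o=np.hstack([cv2.resize(I[90:330,240:440],(450,540),interpolation=3),cv2.resize(J[90:250,300:400],(338,540),interpolation=3)]);cv2.imwrite('pics/b3.png',o[:,:,::-1])
E
```

```text
time_s: 19.55
tcp_pos: [0.5137, -0.3116, 0.3401]
eef_rot: [179.1, 1.5, -115.5]
contact_force: [-0.0, 0.8, -1.2]
gripper_width: 0.0075
tcpL [-27.1  17.  340.1] F [-0.   0.8 -1.2] w 0.0075 t 19.55
scene handle 189 [[-60.0, 17.0, 388.0], [-44.0, 20.0, 366.0], [-37.0, 22.0, 363.0], [-37.0, 24.0, 350.0], [-34.0, 13.0, 365.0], [-8.0, 22.0, 305.0], [15.0, 24.0, 276.0]]
top handle 111 [[-1.0, 24.0, 296.0], [7.0, 22.0, 294.0], [13.0, 17.0, 282.0], [23.0, 18.0, 269.0], [30.0, 25.0, 260.0], [45.0, 16.0, 238.0], [50.0, 20.0, 233.0]]
top bristle 16 [[-29.0, 37.0, 419.0], [6.0, 19.0, 295.0], [45.0, 24.0, 229.0], [46.0, 23.0, 231.0], [47.0, 24.0, 223.0], [48.0, 18.0, 230.0], [49.0, 16.0, 232.0], [50.0, 14.0, 230.0]]
[ 0.06 -0.24  0.3   0.01 -0.07  0.  ]
```

View pics/b3.png

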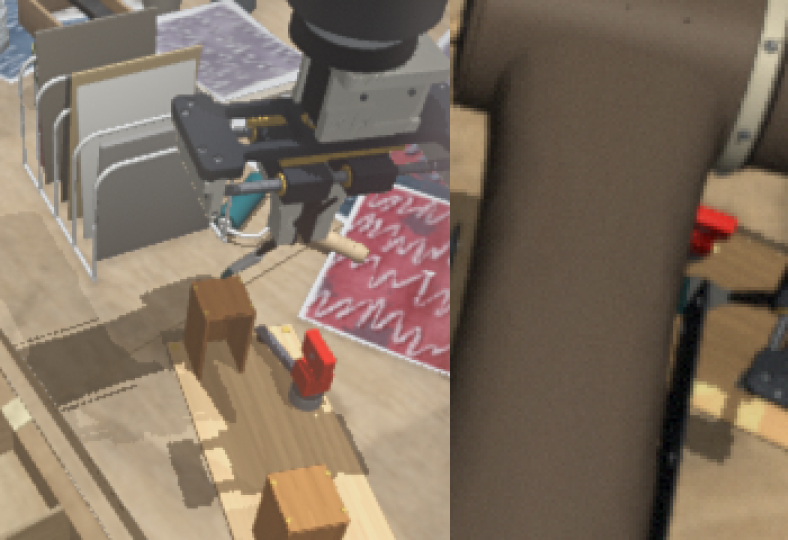

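The butt shows at (230,272), the gripper holds the brush high, the knob is still on the shaft at (317,360), and the latch is clear. I'll do a quick pot check and hand in.

Run:
```python
from h import *
I,D=cap('scene');A=cv2.imread('pics/scene0.png')[:,:,::-1]
print('pot diff',np.abs(I[150:182,188:217].astype(int)-A[150:182,188:217]).mean().round(2))
s=r.get_state();print(s['tcp_pos'].round(4),s['gripper_width'],s['qd'].round(2),s['time_s'])
print(r.close_job())
```

```text
pot diff 19.34
[ 0.5139 -0.3117  0.3407] 0.007316700384726382 [-0.03  0.03  0.04 -0.07 -0.03 -0.01] 19.8
the job is handed in; nothing more can be done
None
```

Run:
```python
from h import *
I,D=cap('scene');A=cv2.imread('pics/scene0.png')[:,:,::-1]
for J in(A,I):
    h=cv2.cvtColor(np.ascontiguousarray(J[140:190,180:225]),cv2.COLOR_RGB2HSV).astype(int);m=((h[...,0]<8)|(h[...,0]>172))&(h[...,1]>120)
    v,u=np.nonzero(m);print(m.sum(),u.mean()+180 if m.any() else 0,v.mean()+140 if m.any() else 0)
```

```text
the job is handed in; nothing more can be done
```

I handed the job in at about 19.8 s. The knob and brush steps worked by my last checks, but my last pot check was inconclusive.

- **Knob and latch:** I fitted the knob onto the square shaft and pressed it home against about 20 N. I then turned it clockwise until the latch arm stood at roughly 1.29 rad, measured after I let go. The last pictures show the knob still on the shaft and the arm beside the hood.
- **Brush:** I gripped it lightly by the handle and slid it towards the head-end hood. I then lifted it so it pivoted in the fingers and the handle end came up first through the gap. It is now held at about 15 N and motionless. Its lowest point, the bristle end, is at about z = 0.20–0.23 m, against 0.106 m for the hood tops.
- **Forces:** The highest tool force I saw in the readings was about 20 N, while pressing the knob home.
- **Pot:** I compared its image patch before and after, and the two differed by 19 grey levels on average. The arm's shadow or the gripper in the view may explain that. The gripper's only pass over it was in the first move, with the TCP at about 0.24 m; the pot's top is 0.05 m. A follow-up check was refused because the job was already closed, so I could not confirm that the pot stayed put.

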